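# Seat the keyed belt pulley on the gearmotor shaft

### The job

Fit the spoked belt pulley onto the gearmotor's upright shaft: with a fingertip, turn the pulley on the shaft until the keyway in its hub stands over the key (the yellow paint marks on the pulley and on the shaft end line up), then press it down until its hub sits fully home on the shaft's shoulder. Touch and push only: do not pull the pulley up, and leave the washer, bolt, spanner and grease tin where they are.

Things in the scene. Friction and masses are not known exactly. Their poses are not given: they have to be found in the camera images.
- gearmotor: Grey worm-gear reducer with dark motor, fixed; its self-locking shaft does not turn. Origin on the table below the upright shaft; z up, x from shaft towards the motor (the way the key faces). Housing 116 mm high; foot x -78 to 88, y -63 to 93 mm. Motor lies along +x at y = 40 mm, x = 75 to 262 mm, 118 mm high, black terminal box on it at x = 128 to 198 mm, 143 mm high.
- shaft_end (a point): Centre of the shaft's upper end, 175 mm above the table; shaft 24 mm diameter. The shoulder on which the hub must rest is 50 mm below this point. A yellow stripe on the end face runs from the centre to the yellow-painted key slot (8 mm wide), on the side facing gearmotor +x.
- key_line (a point): Reference point in the air at shoulder height (125 mm above the table), 50 mm from the shaft axis in the direction of the key. The key is 8 mm wide, stands 4 mm out of the shaft and reaches 16 mm above the shoulder; its upper end is a half round of 4 mm radius that guides the keyway on. The hub hides it at the start.
- keyway (a point): Point at the level of the hub's underside, 50 mm from the axis, below the pulley arm that has the yellow stripe; the keyway (11 mm wide, 5 mm deep in the bore) points this way. Pulley home: it coincides with key_line. At the start it is 16 mm higher and elsewhere round the circle.
- hub_top (a point): Centre of the hub's upper face, 30 mm above its underside; 171 mm above the table at the start, 155 mm when home (the shaft then stands 20 mm above it). Hub 60 mm diameter. Bare aluminium pulley, 0.6 to 0.9 kg, 200 mm diameter; V-groove rim 82 to 100 mm from the axis, 4 to 26 mm above the hub's underside.
- pulley (a joint): Turn of the pulley, rad, anticlockwise from above; 0 or 6.283 = keyway over key. Turns either way on top of the key and stays where left (friction 0.12 Nm). Three arms, 16 mm wide, 9 to 21 mm above the hub's underside, at 0 (keyway), 120, 240 degrees. The windows between them, 30 to 82 mm from the axis, have over 20 mm free below: a fingertip can reach in and push an arm.
- pulley_height (a joint): Hub's underside above the shoulder, m: 0.016 at the start (on top of the key), 0 = home. Snug bore: the pulley does not sink of itself, it takes about 5 to 10 N of push on hub or arms. The key lets it down when the keyway is within 0.1 rad; farther off it stays up on the key or sticks part-way on the key's round end and must be turned a little more.
- end_washer: Loose steel washer, 38 mm outside, 11 mm hole, 5 mm thick, lying on the table; a bystander. Origin at the centre of its underside.
- end_bolt: Loose hex bolt standing on its head (head 19 mm across corners, 7 mm high; shank 10 mm, 35 mm high in all); a bystander. Origin under its centre.
- spanner: Loose steel spanner, 140 mm long, lying on the table; a bystander. Origin under its centre, x along its length.
- grease_tin: Loose red tin with a steel lid, 60 mm diameter, 55 mm high, standing on the table; a bystander. Origin under its centre.

How it is judged:
On the way, in this order (a step that is already met when the one before it is completed fails the run):
1. the pulley is turned until its keyway stands over the key, while still up on top of the key (horizontal distance between keyway and key_line below 0.012 m and value of joint pulley_height above 0.009 m), for 0.05 s.
2. the pulley is pressed down over the key, home on the shoulder (value of joint pulley_height below 0.002 m and horizontal distance between keyway and key_line below 0.007 m), for 0.2 s.
At the end, for the whole second after the job is handed in: The pulley's hub is within 2 mm of the shaft's shoulder with its keyway on the key (keyway point within 7 mm of the key line, 50 mm out from the axis), at rest; washer, bolt, spanner and tin within 15 mm of where they were (all of step 2 and angular speed of pulley below 0.05 rad/s and distance of each of end_washer, end_bolt, spanner, grease_tin from where it was at the start of the episode below 0.015 m); the robot touches nothing.
It fails at once if the pulley is pulled up the shaft (more than 6 mm above its start) (value of joint pulley_height above 0.022 m).
It fails at once if the washer, bolt, spanner or tin is moved by more than 15 mm (distance of any of end_washer, end_bolt, spanner, grease_tin from where it was at the start of the episode above 0.015 m).
It also fails if it takes over 51 s, if anything falls off the work surface, if the arm or the gripper's body presses on something with over 40 N, if the wrist force passes 120 N, or if a joint passes its speed limit or range.

### The arm

A 7-joint arm with a two-finger parallel gripper is mounted at the origin on the work surface. World frame = base frame: x ahead of the robot, y to its left, z up, the work surface at z = 0. Lengths are in m, angles in rad, forces in N, time in s.
With the tool pointing down it reaches from about 0.4 to 0.875 m from the base axis. Payload 6.5 kg.
Tool frame: the origin (TCP) lies midway between the tips of the shut fingers; the grasp point (between the pads) lies 19 mm behind it; z points along the fingers, x is the direction in which the jaws open and shut, and the axes are right-handed (so a half turn about z gives the same grasp; the last joint's range is limited). The gripper opens to 88 mm and grips with 3 to 60 N. Pads are 18 mm wide; open, the fingers measure 123 mm over their backs; the gripper's body (75 mm by 187 mm) begins 45 mm behind the grasp point.
Start: joints at [-1.168, 0.536, -0.004, 1.538, 0.003, 1.067, -0.071], TCP at [0.294, 0.58, 0.239] pointing down, gripper open.
Joint ranges: [-2.7, 2.7], [-0.37, 2.16], [-1.27, 1.26], [0.24, 2.4], [-1.31, 4.45], [0.19, 1.91], [-2.76, 2.76]. Speed limits (rad/s): [2.39, 2.39, 3.14, 3.14, 3.14, 3.14, 3.14].

### API

Orientations are given as a rotation vector (axis times angle).
In Python, from bench import sense, grab_frame, camera_model, finish_job gives the robot as it stands.
- The arm moves only by the tool servo_tool, never from a script. Its arguments are lists of equal length, an entry for each row: "xyz": the shift along the tool's x, y, z in cm, a list of three; "spin": the turn about the tool's z in degrees; "fingers": the gripper command: -1 is shut, 1 is fully open, values between are in proportion. A call has 1 to 8 rows; each row is the pose to reach, as a shift and turn from the pose commanded when the call began, along the tool's axes at that moment; what a row does not reach only later rows make up. A row lasts 1/10 s, in which the tool goes at most 50 mm and 8.59 degrees, less where a joint would pass 70% of its speed; a pose out of reach is approached as far as the arm can. A call with a gripper value outside its range is refused whole. The fingers move at their own pace and stop on an object; "newtons" is the grip in N (left out, the last holds). Time passes only in rows, so rows that repeat a pose let the fingers close. It gives the time, the measured TCP pose, the force and the opening at its end, in the units of the state.
- sense(): the state, without advancing time (a new reading comes with each control period).
- grab_frame(name): name is "scene" or "top" or "wrist"; returns the picture (420x560x3 uint8, blue, green, red); there is no depth.
- camera_model(name): a dict with "fx", "fy", "cx", "cy" (pixels), "position" and "attitude" of the camera in the world; the wrist camera has in their place "mount" (4x4, takes a point from camera to tool coordinates, whose origin is the TCP and whose axes are the tool frame's). Camera axes: x right, y down, z forward; pixel columns grow to the right and rows downward; lengths in m; the calibration is good to about 2 mm. A picture is of the moment at which its call begins: read the wrist's pose just before it. camera_model takes no time and is no camera call.
- finish_job(): hands the job in, once; it reports no verdict.
The state is a dict: "clock": time; "joints": joint angles; "qvel": joint speeds; "joint_torque": joint torques, N m; "position": TCP position; "orientation": TCP orientation; "ft_force": force on the tool from outside, world axes, zero at the start; "wrist_torque": the same for the moment, N m; "width": finger opening in m.
Only numpy, scipy, OpenCV 4.12 (cv2) and the standard library are available. Lean on these libraries where they do the work, as an engineer would, in place of code of your own. Each camera call takes 0.05 s, during which the arm holds its last target.

## Working session

There is one attempt and no reset: what is moved stays moved. The work goes in short steps, Python scripts to look and compute and a tool call to move; the robot and the scene stay as the last step left them, time stands still between calls to the robot, and variables do not carry over. Pictures are saved under pics/ and viewed, and the job is handed in when it is done.

Besides the shell and the picture viewer there is one more tool, called after ">>>" in YAML: its name, and indented under it one key for each argument. servo_tool: Moves the arm, as the interface text tells. Its arguments: {"type":"object","properties":{"xyz":{"type":"array"},"spin":{"type":"array"},"fingers":{"type":"array"},"newtons":{"type":"number"}},"required":["xyz","spin","fingers"]}

```bash
mkdir -p pics; python3 - <<'E'
from bench import *
import cv2
print(sense())
for n in ["scene","top","wrist"]:
    print(n,camera_model(n))
    cv2.imwrite(f"pics/{n}0.png",grab_frame(n))
E
```

```text
{'clock': 0.0, 'joints': array([-1.16821238,  0.53719184, -0.00441468,  1.53883015,  0.00260161,
        1.0673049 , -0.07121115]), 'qvel': array([-0.00088583,  0.00027878,  0.00096137,  0.00047235, -0.00043597,
       -0.00078519, -0.00126537]), 'joint_torque': array([ 1.00500956e-04, -5.70978355e+01,  9.91073549e-01, -2.51599950e+01,
       -5.62749733e-02,  1.80208858e-02,  1.58628609e-04]), 'position': array([0.29342763, 0.57932649, 0.23783943]), 'orientation': array([ 2.67572643e+00,  1.64428378e+00, -2.18957008e-03]), 'ft_force': array([0.90201895, 0.02813866, 0.02807785]), 'wrist_torque': array([-0.02006573,  0.02066485,  0.00809921]), 'width': 0.08811042052346063}
scene {'fx': 417.3613228036354, 'fy': 417.3613228036354, 'cx': 280.5904002713078, 'cy': 203.20815924563226, 'position': array([0.80365551, 0.63438975, 0.83167857]), 'attitude': array([-0.57933982, -2.69817021,  1.10235692])}
top {'fx': 543.8764200950989, 'fy': 543.8764200950989, 'cx': 274.0869324986707, 'cy': 204.93834667571176, 'position': array([ 0.33676526, -0.00659529,  1.19649244]), 'attitude': array([-2.11029967,  2.16154681, -0.15472151])}
wrist {'fx': 370.34751590256525, 'fy': 370.34751590256525, 'cx': 280.823701012942, 'cy': 216.77021579116413, 'mount': array([[ 9.99999874e-01, -5.01860533e-04, -3.28292508e-05,
        -3.36652414e-04],
       [ 4.90282733e-04,  9.58219135e-01,  2.86034700e-01,
        -7.44835951e-02],
       [-1.12091911e-04, -2.86034680e-01,  9.58219259e-01,
        -1.45962551e-01],
       [ 0.00000000e+00,  0.00000000e+00,  0.00000000e+00,
         1.00000000e+00]])}
```

View pics/scene0.png

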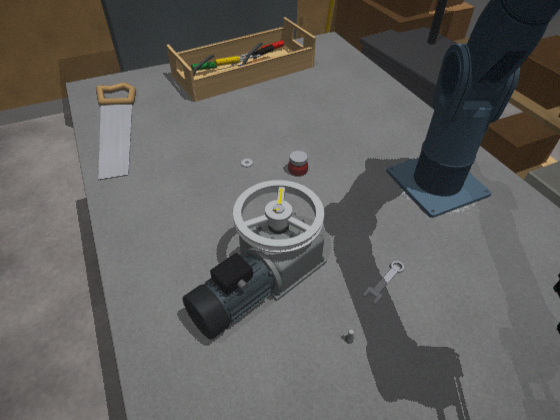

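View pics/top0.png

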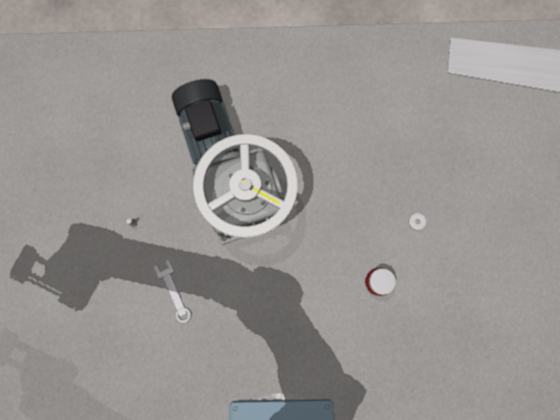

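View pics/wrist0.png

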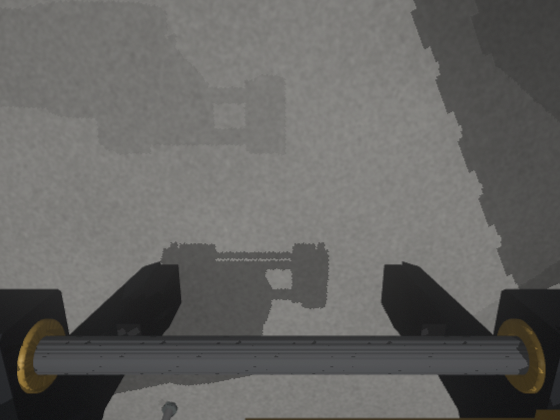

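The top view shows the pulley hub near (246,185), with the yellow arm pointing to (283,204). The motor lies up and to the left, at (200,110). Next I'll measure these.

```bash
cat > h.py <<'E'
import numpy as np, cv2
from scipy.spatial.transform import Rotation as R
from bench import *
def cam(name,s=None):
    m=camera_model(name)
    K=np.array([[m['fx'],0,m['cx']],[0,m['fy'],m['cy']],[0,0,1]])
    if name=='wrist':
        T=np.eye(4);T[:3,:3]=R.from_rotvec(s['orientation']).as_matrix();T[:3,3]=s['position']
        T=T@m['mount'];return K,T[:3,:3],T[:3,3]
    return K,R.from_rotvec(m['attitude']).as_matrix(),np.array(m['position'])
def toplane(c,uv,z):
    K,Rm,p=c;uv=np.atleast_2d(uv).astype(float)
    d=np.c_[uv,np.ones(len(uv))]@np.linalg.inv(K).T@Rm.T
    return p+d*((z-p[2])/d[:,2])[:,None]
def proj(c,P):
    K,Rm,p=c;q=(np.atleast_2d(P)-p)@Rm@K.T
    return q[:,:2]/q[:,2:]
def yellow(img):
    h=cv2.cvtColor(img,cv2.COLOR_BGR2HSV)
    return cv2.inRange(h,(20,120,90),(35,255,255))
E
python3 - <<'E'
from h import *
im=cv2.imread('pics/top0.png');c=cam('top')
y=yellow(im)
n,l,st,ce=cv2.connectedComponentsWithStats(y)
for i in range(1,n):print('top',st[i],ce[i],toplane(c,ce[i],.16)[0])
im2=cv2.imread('pics/scene0.png');y2=yellow(im2)
n,l,st,ce=cv2.connectedComponentsWithStats(y2)
for i in range(1,n):
  if st[i][4]>3: print('sc',st[i],ce[i])
a=cv2.resize(im[120:250,180:310],None,fx=4.5,fy=4.5,interpolation=cv2.INTER_CUBIC)
cv2.imwrite('pics/tz.png',a)
a=cv2.resize(im2[170:270,220:340],None,fx=5,fy=5,interpolation=cv2.INTER_CUBIC)
cv2.imwrite('pics/sz.png',a)
E
```

```text
top [244 181   1   2   2] [244.  181.5] [0.54627033 0.05963164 0.16      ]
top [252 188  28  16  57] [265.56140351 195.35087719] [0.51790391 0.01829643 0.16      ]
sc [331   0   4  12  19] [331.94736842   4.68421053]
sc [326  13   6  20  28] [328.71428571  23.21428571]
sc [214  55  26  10 157] [227.40764331  59.49681529]
sc [217  65   4   2   5] [218.2  65.2]
sc [278 189   5  15  41] [279.90243902 196.2195122 ]
sc [276 208   3   2   4] [277.  208.5]
```

View pics/tz.png

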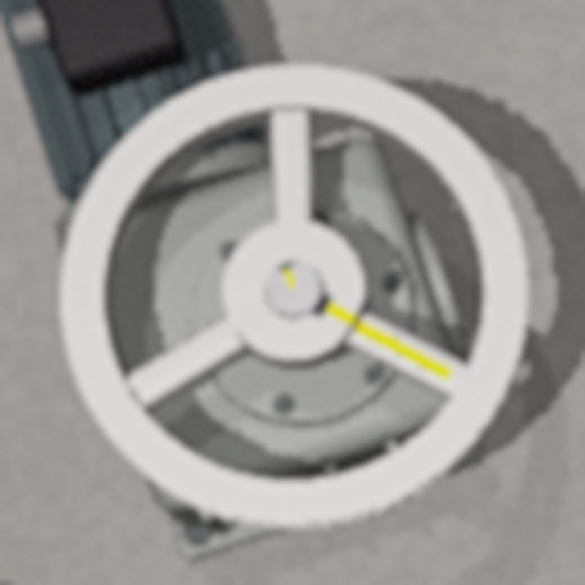

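View pics/sz.png

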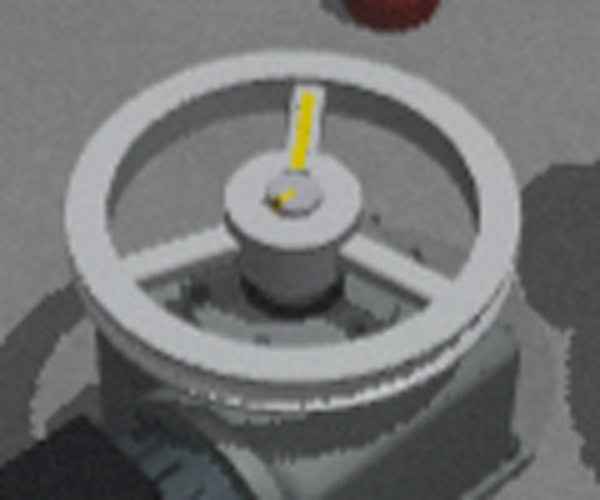

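```bash
cat >> h.py <<'E'
def ang(v): return np.degrees(np.arctan2(v[1],v[0]))
def fitcircle(P):
    from scipy.optimize import least_squares
    f=lambda q:np.hypot(P[:,0]-q[0],P[:,1]-q[1])-q[2]
    r=least_squares(f,[P[:,0].mean(),P[:,1].mean(),.1],loss='soft_l1',f_scale=.001)
    return r.x,np.sqrt((f(r.x)**2).mean())
E
python3 - <<'E'
from h import *
im=cv2.imread('pics/top0.png');c=cam('top')
g=cv2.cvtColor(im,cv2.COLOR_BGR2HSV)
m=((g[...,2]>190)&(g[...,1]<40)).astype(np.uint8)*255
m[:, :150]=0;m[:, 330:]=0;m[270:]=0
cs,_=cv2.findContours(m,cv2.RETR_EXTERNAL,cv2.CHAIN_APPROX_NONE)
k=max(cs,key=cv2.contourArea)[:,0]
q,e=fitcircle(toplane(c,k,.167)[:,:2]);print('top rim',q,e)
# shaft end estimate
sh=toplane(c,[180+295/4.5,120+290/4.5],.175)[0];print('shaft',sh)
y=yellow(im);n,l,st,ce=cv2.connectedComponentsWithStats(y)
i=1+np.argmax(st[1:,4]);ys,xs=np.where(l==i)
P=toplane(c,np.c_[xs,ys],.162)[:,:2];v=cv2.fitLine(P.astype(np.float32),cv2.DIST_L2,0,1e-5,1e-5).ravel()
print('arm line ang',ang(v[:2]),'centre->centroid',ang(P.mean(0)-q[:2]), np.hypot(*(P.mean(0)-q[:2])))
kk=toplane(c,[180+286/4.5,120+267/4.5],.175)[0];print('key dir rough',ang((kk-sh)[:2]))
a=cv2.resize(im[70:180,150:260],None,fx=5.4,fy=5.4,interpolation=cv2.INTER_CUBIC);cv2.imwrite('pics/tm.png',a)
E
```

```text
top rim [0.53887705 0.05786209 0.09905134] 0.0006006847392039768
shaft [0.53742181 0.0557787  0.175     ]
arm line ang 59.147217 centre->centroid -118.2904572799097 0.04496355178760941
key dir rough 20.102294079536897
```

View pics/tm.png

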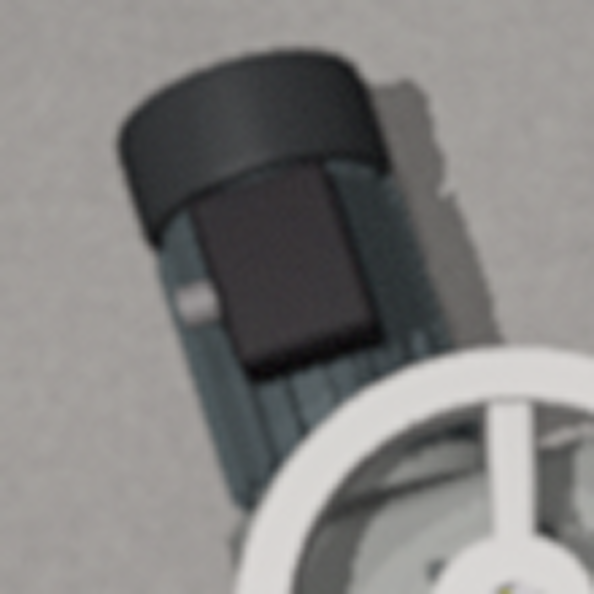

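```bash
python3 - <<'E'
from h import *
c=cam('top')
t=lambda u,v,z:toplane(c,[150+u/5.4,70+v/5.4],z)[0]
print(ang((t(325,165,.143)-t(380,332,.143))[:2]),ang((t(195,205,.143)-t(248,360,.143))[:2]),ang((t(250,370,.143)-t(380,330,.143))[:2])-90)
print(ang((t(160,250,.06)-t(240,500,.06))[:2]))
E
```

```text
17.138694995494546 18.153410554833247 16.19845051092591
17.21135940058281
```

```bash
cat >> h.py <<'E'
C=np.array([.5385,.0575])
def pose():
    s=sense();Rm=R.from_rotvec(s['orientation']).as_matrix()
    return s,Rm
def rows(targets):  # list of (x,y,z,phi_deg), vs measured pose
    s,Rm=pose();ph=ang(Rm[:2,0])
    print('t',round(s['clock'],2),'p',s['position'].round(4),'phi',round(ph,1),'tilt',Rm[2,:2].round(3),'F',s['ft_force'].round(1),'j',s['joints'].round(2))
    X=[];S=[]
    for t in targets:
        d=Rm.T@(np.array(t[:3])-s['position'])*100
        X.append([float(round(v,1)) for v in d]);S.append(float(round(-(t[3]-ph),0)))
    print(X);print(S)
def polar(th,r,z,phi=None):
    a=np.radians(th);return (C[0]+r*np.cos(a),C[1]+r*np.sin(a),z,th if phi is None else phi)
E
python3 - <<'E'
from h import *
rows([(*polar(90,.056,.24)[:3],-90)])
E
```

```text
t 0.15 p [0.2935 0.5795 0.2381] phi 63.1 tilt [-0.001  0.   ] F [ 0.  -0.2  0.9] j [-1.17  0.54 -0.    1.54  0.    1.07 -0.07]
[[-30.5, 42.9, -0.2]]
[153.0]
```

>>> servo_tool:
  xyz:
    - [-4, 5.5, -1]
    - [-8, 11, -1]
    - [-12, 16.5, -1]
    - [-16, 22, -1]
    - [-20, 27.5, -1]
    - [-24, 33, -1]
    - [-28, 39, -1]
    - [-30.5, 42.9, -1]
  spin: [8, 16, 24, 32, 40, 48, 56, 64]
  fingers: [-1, -1, -1, -1, -1, -1, -1, -1]
  newtons: 10

```text
clock: 0.95
position: [0.4781, 0.2235, 0.2488]
orientation: [-3.141, 0.032, -0.0]
ft_force: [1.0, 0.6, -0.5]
width: 0.0264
```

```bash
python3 - <<'E'
from h import *
rows([(*polar(90,.056,.24)[:3],-90)])
E
```

```text
t 0.95 p [0.4781 0.2235 0.2488] phi -1.2 tilt [ 0. -0.] F [ 1.   0.6 -0.5] j [-0.8   0.32  0.34  1.87 -0.13  0.97 -0.42]
[[6.3, 10.9, 0.9]]
[89.0]
```

>>> servo_tool:
  xyz:
    - [1.5, 3, 0]
    - [3, 6, 0]
    - [4.5, 9, 0]
    - [6.3, 10.9, 0]
    - [6.3, 10.9, 0]
    - [6.3, 10.9, 0]
    - [6.3, 10.9, 0]
    - [6.3, 10.9, 0]
  spin: [8, 16, 24, 32, 40, 48, 56, 64]
  fingers: [-1, -1, -1, -1, -1, -1, -1, -1]

```text
clock: 1.75
position: [0.5388, 0.1154, 0.2484]
orientation: [2.647, -1.692, -0.0]
ft_force: [-0.9, -0.1, -0.7]
width: 0.0006
```

>>> servo_tool:
  xyz:
    - [0, 0, 0]
    - [0, 0, 0]
    - [0, 0, 0]
    - [0, 0, 0]
  spin: [8, 16, 24, 25]
  fingers: [-1, -1, -1, -1]

```text
clock: 2.15
position: [0.5388, 0.1155, 0.2484]
orientation: [2.222, -2.22, -0.0]
ft_force: [-0.9, 0.4, -0.6]
width: 0.0005
```

```bash
python3 - <<'E'
from h import *
rows([(*polar(90,.056,.24)[:3],-90)])
s=sense();cv2.imwrite('pics/w1.png',grab_frame('wrist'));cv2.imwrite('pics/s1.png',grab_frame('scene'))
c=cam('wrist',s)
print(proj(c,[[*C,.175],[*C+.1*np.array([np.cos(2.1),np.sin(2.1)]),.162]]))
E
```

```text
t 2.15 p [0.5388 0.1155 0.2484] phi -90.0 tilt [0. 0.] F [-0.9  0.4 -0.6] j [-0.85  0.43  0.73  1.83 -0.33  1.01 -1.56]
[[0.2, 0.0, 0.8]]
[0.0]
[[373.75911287 228.91640361]
 [240.27834383 291.52923192]]
```

View pics/w1.png

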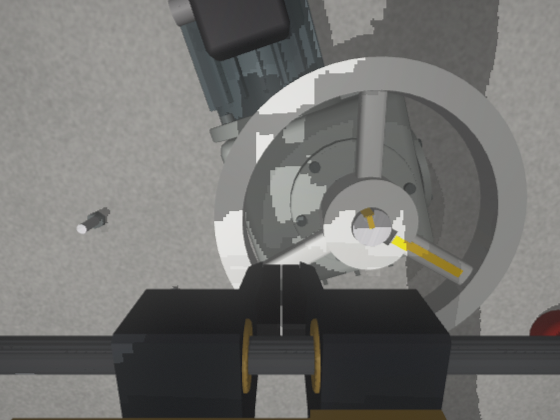

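View pics/s1.png

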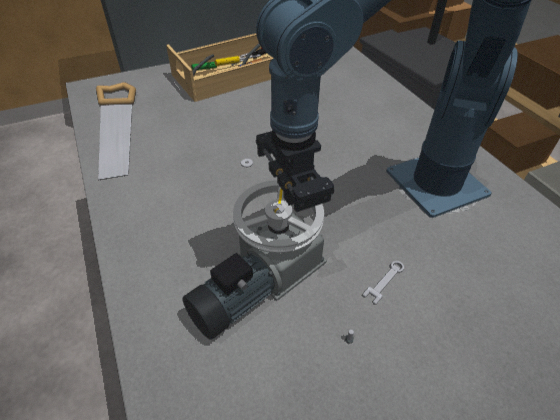

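>>> servo_tool:
  xyz:
    - [0, 0, 2]
    - [0, 0, 4]
    - [0, 0, 6]
    - [0, 0, 7.5]
    - [0, 0, 9]
    - [0, 0, 10]
    - [0, 0, 10.3]
    - [0, 0, 10.3]
  spin: [0, 0, 0, 0, 0, 0, 0, 0]
  fingers: [-1, -1, -1, -1, -1, -1, -1, -1]

```text
clock: 3.05
position: [0.5391, 0.1153, 0.1455]
orientation: [2.224, -2.218, 0.0]
ft_force: [0.1, 0.2, 0.6]
width: 0.0005
```

```bash
python3 - <<'E'
from h import *
rows([polar(t,.056,.1455,t-180) for t in (97,103,109,115,121,127,133,139)])
E
```

```text
t 3.05 p [0.5391 0.1153 0.1455] phi -89.8 tilt [0. 0.] F [0.1 0.2 0.6] j [-0.76  0.57  0.63  1.91 -0.45  0.81 -1.46]
[[0.2, 0.7, 0.0], [0.3, 1.3, 0.0], [0.5, 1.9, 0.0], [0.7, 2.4, 0.0], [1.0, 2.9, 0.0], [1.3, 3.4, 0.0], [1.7, 3.9, 0.0], [2.1, 4.3, 0.0]]
[-7.0, -13.0, -19.0, -25.0, -31.0, -37.0, -43.0, -49.0]
```

>>> servo_tool:
  xyz:
    - [0.2, 0.7, 0.0]
    - [0.3, 1.3, 0.0]
    - [0.5, 1.9, 0.0]
    - [0.7, 2.4, 0.0]
    - [1.0, 2.9, 0.0]
    - [1.3, 3.4, 0.0]
    - [1.7, 3.9, 0.0]
    - [2.1, 4.3, 0.0]
  spin: [-7, -13, -19, -25, -31, -37, -43, -49]
  fingers: [-1, -1, -1, -1, -1, -1, -1, -1]

```text
clock: 3.85
position: [0.4975, 0.0952, 0.1468]
orientation: [-2.944, 1.088, -0.005]
ft_force: [1.6, 2.3, -1.8]
width: -0.0002
```

```bash
python3 - <<'E'
from h import *
rows([polar(t,.056,.1455,t-180) for t in (145,151,157,163,169,175,181,187)])
s=sense();cv2.imwrite('pics/w2.png',grab_frame('wrist'))
E
```

```text
t 3.85 p [0.4975 0.0952 0.1468] phi -40.6 tilt [ 0.002 -0.004] F [ 1.6  2.3 -1.8] j [-0.61  0.45  0.42  2.01 -0.27  0.73 -0.73]
[[-0.0, 0.7, 0.1], [0.1, 1.3, 0.1], [0.2, 1.9, 0.1], [0.4, 2.4, 0.1], [0.7, 3.0, 0.1], [1.0, 3.5, 0.1], [1.4, 3.9, 0.1], [1.8, 4.3, 0.1]]
[-6.0, -12.0, -18.0, -24.0, -30.0, -36.0, -42.0, -48.0]
```

View pics/w2.png

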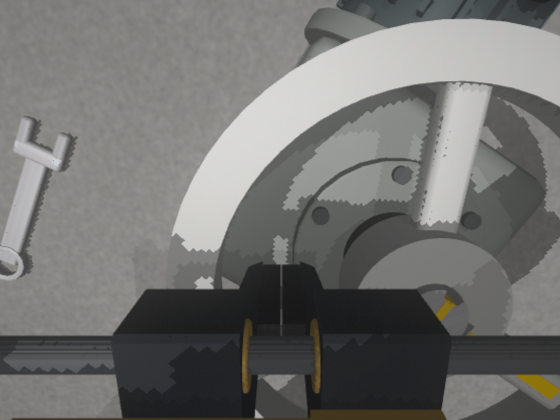

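The wrist view shows the pulley turning with the finger, and the shaft mark is at (445,308). I'll carry on.

>>> servo_tool:
  xyz:
    - [0.0, 0.7, 0.1]
    - [0.1, 1.3, 0.1]
    - [0.2, 1.9, 0.1]
    - [0.4, 2.4, 0.1]
    - [0.7, 3.0, 0.1]
    - [1.0, 3.5, 0.1]
    - [1.4, 3.9, 0.1]
    - [1.8, 4.3, 0.1]
  spin: [-6, -12, -18, -24, -30, -36, -42, -48]
  fingers: [-1, -1, -1, -1, -1, -1, -1, -1]

```text
clock: 4.7
position: [0.4824, 0.0508, 0.1456]
orientation: [-3.134, -0.2, -0.003]
ft_force: [0.6, 2.5, 1.8]
width: 0.0007
```

```bash
python3 - <<'E'
from h import *
rows([polar(t,.056,.1455,t-180) for t in (192,197,202,206,210,214,218,220)])
s=sense();cv2.imwrite('pics/w3.png',grab_frame('wrist'));cv2.imwrite('pics/t3.png',grab_frame('top'));cv2.imwrite('pics/s3.png',grab_frame('scene'))
E
```

```text
t 4.7 p [0.4824 0.0508 0.1456] phi 7.3 tilt [ 0.002 -0.001] F [0.6 2.5 1.8] j [-0.38  0.4   0.22  2.05 -0.13  0.7   0.06]
[[0.1, 0.5, 0.0], [0.1, 1.0, 0.0], [0.2, 1.5, 0.0], [0.3, 1.8, 0.0], [0.5, 2.2, 0.0], [0.6, 2.6, 0.0], [0.8, 2.9, 0.0], [0.9, 3.1, 0.0]]
[-5.0, -10.0, -15.0, -19.0, -23.0, -27.0, -31.0, -33.0]
```

View pics/s3.png

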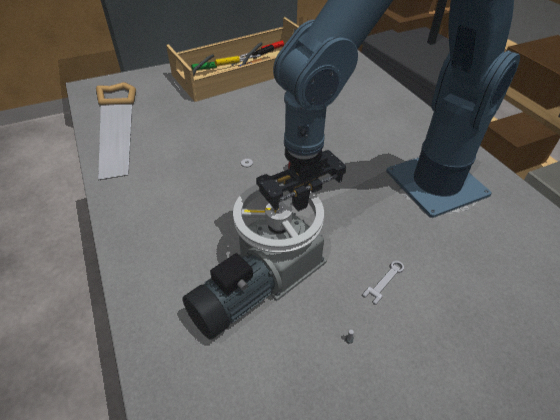

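View pics/t3.png

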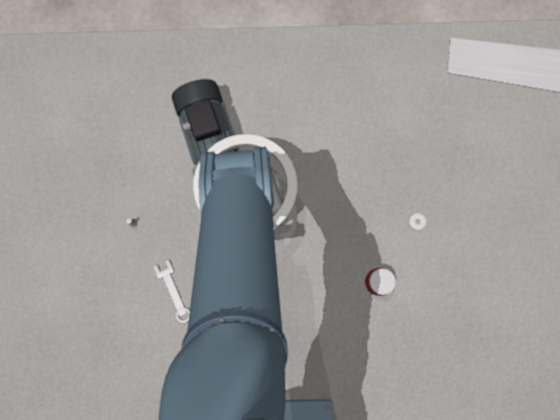

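The scene view shows the yellow stripe now pointing left, at about (253,212). I'll measure the angle from that view.

```bash
cat >> h.py <<'E'
def stripe(im,c,z=.162,roi=None):
    y=yellow(im)
    if roi: m=np.zeros_like(y);u0,v0,u1,v1=roi;m[v0:v1,u0:u1]=255;y&=m
    n,l,st,ce=cv2.connectedComponentsWithStats(y)
    out=[]
    for i in range(1,n):
        if st[i][4]<6: continue
        ys,xs=np.where(l==i);P=toplane(c,np.c_[xs,ys],z)[:,:2]
        v=cv2.fitLine(P.astype(np.float32),cv2.DIST_L2,0,1e-5,1e-5).ravel()
        m=P.mean(0)-C;a=ang(v[:2])
        out.append((st[i].tolist(),'line',round(a,1),'cen',round(ang(m),1),'r',round(np.hypot(*m),4)))
    return out
E
python3 - <<'E'
from h import *
c=cam('scene')
for f in 's0 scene0 s3'.split()[1:]:
    for o in stripe(cv2.imread(f'pics/{f}.png'),c,roi=(225,175,335,260)):print(f,o)
E
```

```text
scene0 ([278, 189, 5, 15, 41], 'line', np.float32(59.4), 'cen', np.float64(-117.7), 'r', np.float64(0.0475))
s3 ([278, 176, 12, 4, 16], 'line', np.float32(3.9), 'cen', np.float64(-120.2), 'r', np.float64(0.1118))
s3 ([265, 208, 6, 2, 12], 'line', np.float32(-24.1), 'cen', np.float64(-42.3), 'r', np.float64(0.0261))
s3 ([244, 210, 21, 3, 36], 'line', np.float32(-27.6), 'cen', np.float64(-25.5), 'r', np.float64(0.0567))
```

>>> servo_tool:
  xyz:
    - [0.1, 0.5, 0.0]
    - [0.1, 1.0, 0.0]
    - [0.2, 1.5, 0.0]
    - [0.3, 1.8, 0.0]
    - [0.5, 2.2, 0.0]
    - [0.6, 2.6, 0.0]
    - [0.8, 2.9, 0.0]
    - [0.9, 3.1, 0.0]
  spin: [-5, -10, -15, -19, -23, -27, -31, -33]
  fingers: [-1, -1, -1, -1, -1, -1, -1, -1]

```text
clock: 5.65
position: [0.4941, 0.0209, 0.1447]
orientation: [-2.951, -1.076, 0.001]
ft_force: [-1.5, 2.6, 0.7]
width: 0.0008
```

```bash
python3 - <<'E'
from h import *
rows([polar(t,.056,.1455,t-180) for t in (222,224,226,228,229,230,231,231)])
im=grab_frame('scene');cv2.imwrite('pics/s4.png',im);cv2.imwrite('pics/w4.png',grab_frame('wrist'))
for o in stripe(im,cam('scene'),roi=(225,175,335,260)):print(o)
cv2.imwrite('pics/s4z.png',cv2.resize(im[170:270,220:340],None,fx=5,fy=5,interpolation=cv2.INTER_CUBIC))
E
```

```text
t 5.65 p [0.4941 0.0209 0.1447] phi 40.1 tilt [-0.    -0.001] F [-1.5  2.6  0.7] j [-0.2   0.41  0.09  2.02 -0.05  0.71  0.62]
[[0.2, 0.2, -0.1], [0.2, 0.4, -0.1], [0.2, 0.6, -0.1], [0.2, 0.8, -0.1], [0.2, 0.9, -0.1], [0.2, 1.0, -0.1], [0.3, 1.1, -0.1], [0.3, 1.1, -0.1]]
[-2.0, -4.0, -6.0, -8.0, -9.0, -10.0, -11.0, -11.0]
([274, 175, 7, 7, 19], 'line', np.float32(37.6), 'cen', np.float64(-111.8), 'r', np.float64(0.1087))
([266, 211, 6, 4, 12], 'line', np.float32(11.3), 'cen', np.float64(-15.2), 'r', np.float64(0.0229))
([247, 216, 19, 8, 41], 'line', np.float32(2.6), 'cen', np.float64(2.6), 'r', np.float64(0.055))
```

View pics/s4z.png

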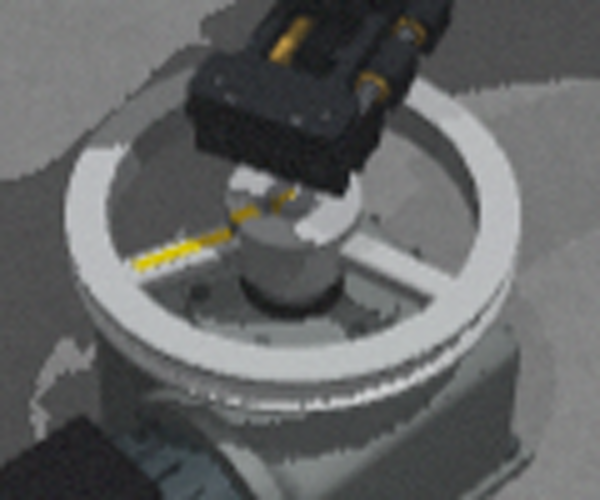

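View pics/w4.png

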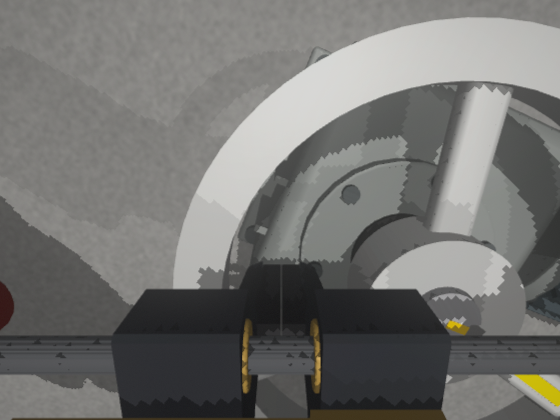

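```bash
python3 - <<'E'
from h import *
c=cam('scene')
a=toplane(c,[[220+275/5,170+203/5],[220+294/5,170+191/5]],.175)
print(ang((a[0]-a[1])[:2]),a)
print(ang((a[0,:2]-C)))
rows([polar(t,.056,.1447,t-180) for t in (222,224,226,228,230,231,232,233,234)])
E
```

```text
17.138345894581043 [[0.55018755 0.06386982 0.175     ]
 [0.53967472 0.06062795 0.175     ]]
28.590776968745285
t 5.75 p [0.4943 0.0207 0.1447] phi 40.0 tilt [-0. -0.] F [0.3 1.2 1. ] j [-0.2   0.41  0.09  2.02 -0.05  0.71  0.62]
[[0.2, 0.2, 0.0], [0.2, 0.4, -0.0], [0.2, 0.6, -0.0], [0.2, 0.8, -0.0], [0.2, 1.0, -0.0], [0.3, 1.1, -0.0], [0.3, 1.2, -0.0], [0.3, 1.3, -0.0], [0.3, 1.4, -0.0]]
[-2.0, -4.0, -6.0, -8.0, -10.0, -11.0, -12.0, -13.0, -14.0]
```

>>> servo_tool:
  xyz:
    - [0.0, 0.2, 0]
    - [0.1, 0.4, 0]
    - [0.1, 0.6, 0]
    - [0.2, 0.8, 0]
    - [0.2, 1.0, 0]
    - [0.2, 1.1, 0]
    - [0.3, 1.2, 0]
    - [0.3, 1.3, 0]
  spin: [-2, -4, -6, -8, -10, -11, -12, -13]
  fingers: [-1, -1, -1, -1, -1, -1, -1, -1]

```text
clock: 6.55
position: [0.5044, 0.012, 0.1444]
orientation: [-2.81, -1.405, 0.002]
ft_force: [-2.8, -1.5, 0.6]
width: 0.0005
```

```bash
python3 - <<'E'
from h import *
rows([polar(t,.056,.1447,t-180) for t in (222,224,226,228,230,231,232,233,234)])
im=grab_frame('scene');cv2.imwrite('pics/s5.png',im)
for o in stripe(im,cam('scene'),roi=(225,175,335,260)):print(o)
cv2.imwrite('pics/s5z.png',cv2.resize(im[170:270,220:340],None,fx=5,fy=5,interpolation=cv2.INTER_CUBIC))
E
```

```text
t 6.55 p [0.5044 0.012  0.1444] phi 53.1 tilt [-0.001 -0.001] F [-2.8 -1.5  0.6] j [-0.14  0.43  0.04  2.   -0.02  0.72  0.83]
[[0.2, -1.1, -0.0], [0.2, -0.9, -0.0], [0.1, -0.7, -0.0], [0.1, -0.5, -0.0], [0.1, -0.3, -0.0], [0.1, -0.2, -0.0], [0.1, -0.1, -0.0], [0.1, -0.0, -0.0], [0.1, 0.1, -0.0]]
[11.0, 9.0, 7.0, 5.0, 3.0, 2.0, 1.0, 0.0, -1.0]
([272, 175, 5, 8, 20], 'line', np.float32(51.5), 'cen', np.float64(-108.7), 'r', np.float64(0.1075))
([268, 213, 5, 3, 11], 'line', np.float32(14.9), 'cen', np.float64(-1.2), 'r', np.float64(0.0213))
([251, 218, 17, 11, 43], 'line', np.float32(15.4), 'cen', np.float64(15.5), 'r', np.float64(0.055))
```

View pics/s5z.png

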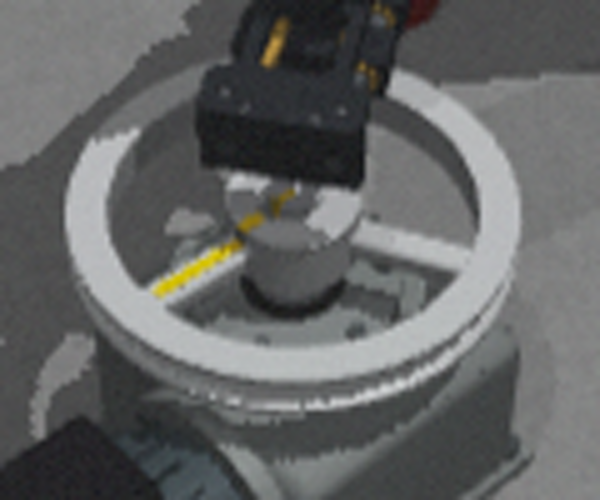

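>>> servo_tool:
  xyz:
    - [0, 0.1, 0]
    - [0, 0.1, 0]
    - [0, -0.4, 0]
    - [0, -1, 0]
    - [0, -1, -2]
    - [0, -1, -5]
    - [0, -1, -8]
    - [0, -1, -8]
  spin: [-1, -1, 0, 0, 0, 0, 0, 0]
  fingers: [-1, -1, -1, -1, -1, -1, -0.4, -0.1]

```text
clock: 7.4
position: [0.4999, 0.0194, 0.2286]
orientation: [2.807, 1.405, 0.013]
ft_force: [0.8, -0.0, -0.4]
width: 0.0146
```

```bash
python3 - <<'E'
from h import *
rows([(*C,.225,53)])
s=sense();im=grab_frame('scene');cv2.imwrite('pics/s6.png',im);iw=grab_frame('wrist');cv2.imwrite('pics/w6.png',iw)
for o in stripe(im,cam('scene'),roi=(225,175,335,260)):print(o)
cw=cam('wrist',s)
for o in stripe(iw,cw):print('w',o)
print(proj(cw,[[*C,.175]]))
E
```

```text
t 7.4 p [0.4999 0.0194 0.2286] phi 53.2 tilt [0.006 0.006] F [ 0.8 -0.  -0.4] j [-0.16  0.29  0.04  1.95 -0.02  0.9   0.81]
[[5.4, 0.8, 0.4]]
[0.0]
([275, 208, 4, 5, 7], 'line', np.float32(39.3), 'cen', np.float64(-67.4), 'r', np.float64(0.0072))
([268, 213, 5, 4, 12], 'line', np.float32(17.5), 'cen', np.float64(1.1), 'r', np.float64(0.0212))
([252, 218, 17, 12, 44], 'line', np.float32(17.3), 'cen', np.float64(17.1), 'r', np.float64(0.0539))
w ([377, 255, 14, 11, 75], 'line', np.float32(18.4), 'cen', np.float64(8.9), 'r', np.float64(0.0142))
w ([397, 267, 39, 23, 348], 'line', np.float32(23.9), 'cen', np.float64(16.5), 'r', np.float64(0.0388))
w ([196, 323, 10, 70, 358], 'line', np.float32(-42.4), 'cen', np.float64(-89.4), 'r', np.float64(0.1368))
w ([357, 329, 10, 64, 326], 'line', np.float32(-31.5), 'cen', np.float64(-35.8), 'r', np.float64(0.0839))
[[373.33518266 253.70455903]]
```

View pics/w6.png

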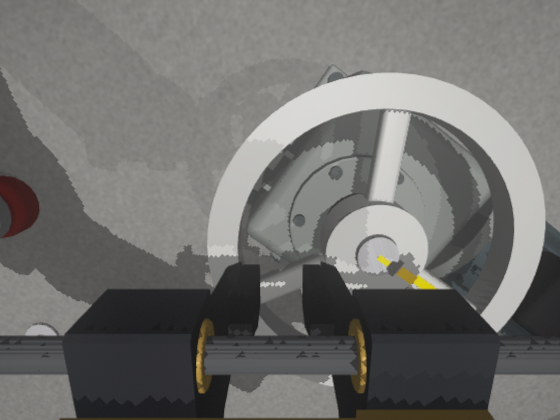

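Marks line up: stripe at 17.3°, key at about 17.2°, and in the wrist image they're collinear at (377,254)–(435,290). I'll straddle the shaft and press next.

>>> servo_tool:
  xyz:
    - [2, 0.3, 0]
    - [4, 0.6, 0]
    - [5.5, 0.8, 0]
    - [5.5, 0.8, 0]
    - [5.5, 0.8, 0]
  spin: [0, 0, 0, 0, 0]
  fingers: [-0.12, -0.12, -0.12, -0.12, -0.12]

```text
clock: 8.0
position: [0.5357, 0.0573, 0.2238]
orientation: [-2.809, -1.406, 0.003]
ft_force: [0.9, -0.8, -0.2]
width: 0.0388
```

```bash
python3 - <<'E'
from h import *
rows([(*C,.175,53)])
s=sense();print(s['width']);im=grab_frame('wrist');cv2.imwrite('pics/w7.png',im)
cw=cam('wrist',s);print(proj(cw,[[*C,.175]]))
i2=grab_frame('scene');cv2.imwrite('pics/s7.png',cv2.resize(i2[150:270,210:350],None,fx=5,fy=5,interpolation=cv2.INTER_CUBIC))
E
```

```text
t 8.0 p [0.5357 0.0573 0.2238] phi 53.2 tilt [-0.001 -0.001] F [ 0.9 -0.8 -0.2] j [-0.21  0.37  0.03  1.85 -0.01  0.93  0.75]
[[0.2, 0.2, 4.9]]
[0.0]
0.038771929621448584
[[285.03682801 248.10582366]]
```

View pics/w7.png

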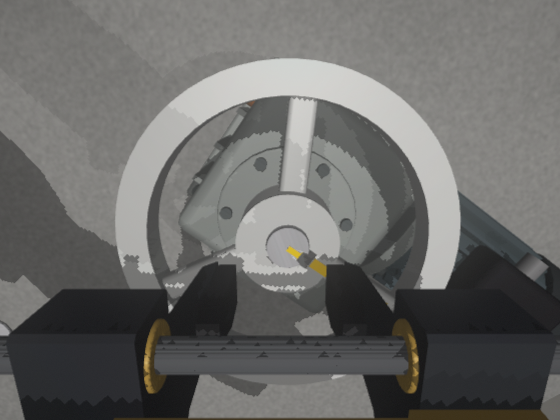

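View pics/s7.png

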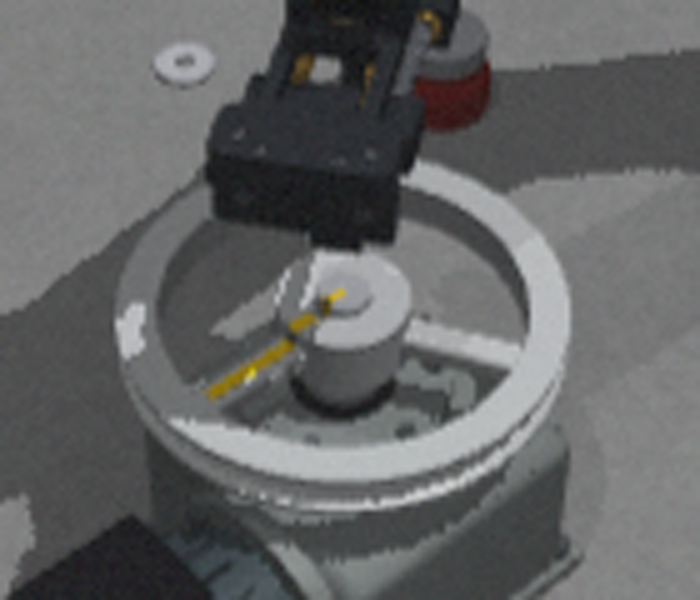

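The shaft is at (288,246) in the wrist view, so I need about +4 mm in x and +1 mm in y before going down.

>>> servo_tool:
  xyz:
    - [0.4, 0.1, 0.5]
    - [0.4, 0.1, 2]
    - [0.4, 0.1, 3.5]
    - [0.4, 0.1, 4.4]
    - [0.4, 0.1, 4.9]
    - [0.4, 0.1, 5.1]
    - [0.4, 0.1, 5.3]
    - [0.4, 0.1, 5.5]
  spin: [0, 0, 0, 0, 0, 0, 0, 0]
  fingers: [-0.12, -0.12, -0.12, -0.12, -0.12, -0.12, -0.12, -0.12]

```text
clock: 8.9
position: [0.54, 0.0602, 0.1704]
orientation: [2.81, 1.405, 0.001]
ft_force: [-2.9, -1.4, 6.2]
width: 0.0387
```

```bash
python3 - <<'E'
from h import *
rows([(*C,.155,53)])
E
```

```text
t 8.9 p [0.54   0.0602 0.1704] phi 53.1 tilt [0.001 0.001] F [-2.9 -1.4  6.2] j [-0.21  0.44  0.03  1.88 -0.01  0.81  0.75]
[[-0.3, 0.0, 1.5]]
[0.0]
```

>>> servo_tool:
  xyz:
    - [0, 0, 0.2]
    - [0, 0, 0.4]
    - [0, 0, 0.6]
    - [0, 0, 0.6]
  spin: [0, 0, 0, 0]
  fingers: [-0.12, -0.12, -0.12, -0.12]

```text
clock: 9.3
position: [0.54, 0.0602, 0.1645]
orientation: [2.81, 1.405, 0.001]
ft_force: [-1.8, 0.4, 5.0]
width: 0.0388
```

>>> servo_tool:
  xyz:
    - [0, 0, 0.2]
    - [0, 0, 0.4]
    - [0, 0, 0.6]
    - [0, 0, 0.8]
    - [0, 0, 0.9]
    - [0, 0, 1.0]
    - [0, 0, 1.1]
    - [0, 0, 1.1]
  spin: [0, 0, 0, 0, 0, 0, 0, 0]
  fingers: [-0.12, -0.12, -0.12, -0.12, -0.12, -0.12, -0.12, -0.12]

```text
clock: 10.1
position: [0.54, 0.0602, 0.1554]
orientation: [2.81, 1.405, 0.002]
ft_force: [-9.6, -0.8, 23.9]
width: 0.0388
```

```bash
python3 - <<'E'
from h import *
rows([(*C,.155,53)])
i2=grab_frame('scene');cv2.imwrite('pics/s8.png',cv2.resize(i2[150:270,210:350],None,fx=5,fy=5,interpolation=cv2.INTER_CUBIC))
E
```

```text
t 10.1 p [0.54   0.0602 0.1554] phi 53.1 tilt [0.001 0.001] F [-9.6 -0.8 23.9] j [-0.21  0.46  0.02  1.89 -0.02  0.78  0.75]
[[-0.3, 0.0, 0.0]]
[0.0]
```

View pics/s8.png

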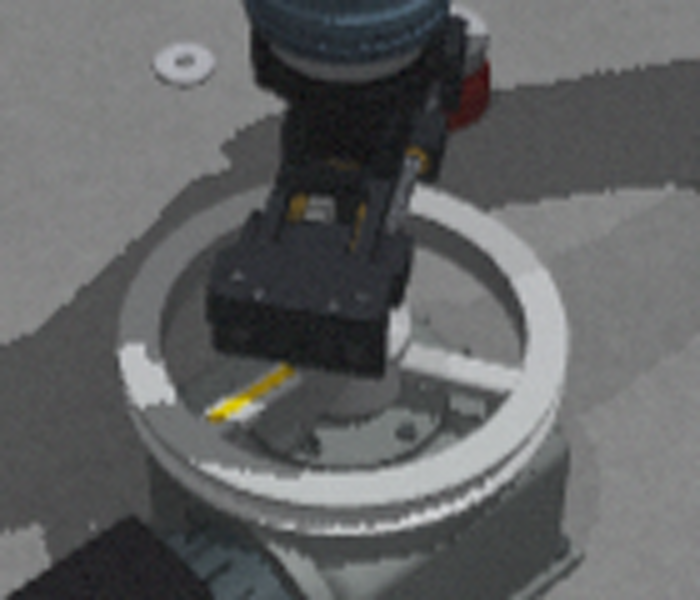

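>>> servo_tool:
  xyz:
    - [0, 0, 0]
    - [0, 0, 0]
    - [0, 0, -0.5]
    - [0, 0, -1.5]
    - [0, 0, -4]
    - [0, 0, -7]
    - [-4, 0, -8]
    - [-8, 0, -8]
  spin: [0, 0, 0, 0, 0, 0, 0, 0]
  fingers: [-0.12, -0.12, -0.12, -0.12, -0.12, -0.12, -0.12, -0.12]

```text
clock: 10.95
position: [0.4928, -0.0038, 0.2349]
orientation: [2.807, 1.408, 0.007]
ft_force: [0.6, 0.1, -0.7]
width: 0.0382
```

>>> servo_tool:
  xyz:
    - [-4, 0, 0]
    - [-8, 0, -1]
    - [-12, 0, -1]
    - [-12, 0, -1]
    - [-12, 0, -1]
  spin: [0, 0, 0, 0, 0]
  fingers: [-0.12, -0.12, -0.12, -0.12, -0.12]

```text
clock: 11.45
position: [0.4198, -0.1002, 0.2432]
orientation: [2.811, 1.403, 0.002]
ft_force: [-0.4, -0.5, -0.6]
width: 0.039
```

```bash
python3 - <<'E'
from h import *
rows([(*C,.155,53)])
im=grab_frame('scene');cv2.imwrite('pics/s9.png',cv2.resize(im[150:270,210:350],None,fx=5,fy=5,interpolation=cv2.INTER_CUBIC))
c=cam('scene')
for z in (.146,.162):
  for o in stripe(im,c,z=z,roi=(225,185,335,260)):print(z,o)
# stripe outer end / rim: fit circle for both heights; home -> radius and centre consistent with .151
t=grab_frame('top');cv2.imwrite('pics/t9.png',t)
for n,i,cc in (('sc0',cv2.imread('pics/scene0.png'),c),('sc',im,c)):
  g=cv2.cvtColor(i,cv2.COLOR_BGR2GRAY)
  # front-most lowest arm/rim visible: print motion via phase correlation later
a=cv2.cvtColor(cv2.imread('pics/s0.png') if 0 else cv2.imread('pics/scene0.png'),cv2.COLOR_BGR2GRAY)[195:255,228:330].astype(np.float32)
b=cv2.cvtColor(im,cv2.COLOR_BGR2GRAY)[195:255,228:330].astype(np.float32)
print(cv2.phaseCorrelate(a,b,cv2.createHanningWindow(a.shape[::-1],cv2.CV_32F)))
print(proj(c,[[*C,.171],[*C,.155]]))
E
```

```text
t 11.45 p [ 0.4198 -0.1002  0.2432] phi 53.0 tilt [0.001 0.001] F [-0.4 -0.5 -0.6] j [ 0.03  0.15  0.11  2.09 -0.02  0.9   1.08]
[[19.7, -0.0, 8.8]]
[0.0]
0.146 ([268, 218, 5, 4, 11], 'line', np.float32(23.3), 'cen', np.float64(1.2), 'r', np.float64(0.0219))
0.146 ([252, 223, 17, 11, 43], 'line', np.float32(16.9), 'cen', np.float64(17.1), 'r', np.float64(0.0538))
0.162 ([268, 218, 5, 4, 11], 'line', np.float32(23.4), 'cen', np.float64(26.8), 'r', np.float64(0.0309))
0.162 ([252, 223, 17, 11, 43], 'line', np.float32(16.9), 'cen', np.float64(27.1), 'r', np.float64(0.0634))
((0.41361115386089864, 4.997272622483173), 0.2666646925019629)
[[278.68890959 208.36783859]
 [278.6408108  213.35610781]]
```

View pics/s9.png

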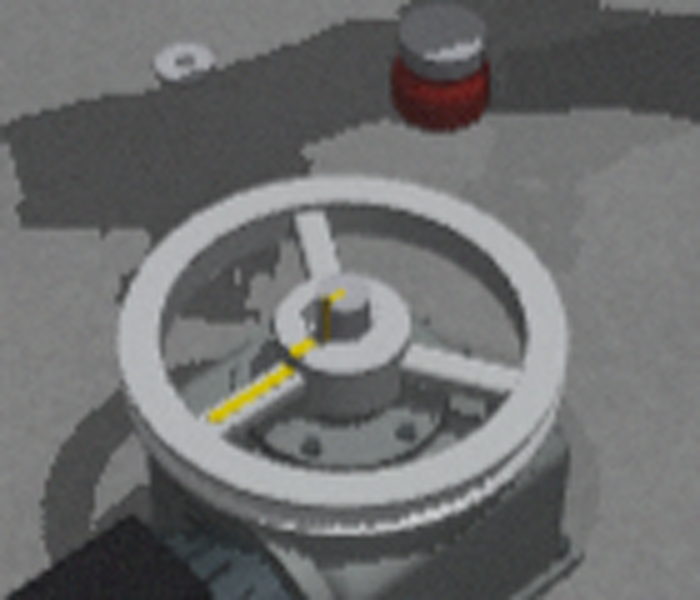

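View pics/t9.png

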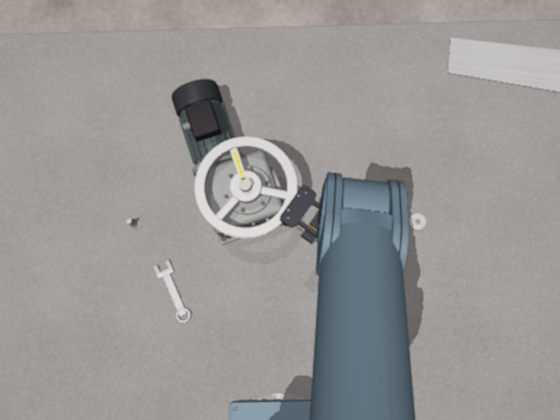

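The pulley dropped 5.0 px in the scene view, and 16 mm should be 4.99 px. The shaft now stands well clear of the hub, with the stripe in line with the key. Bystanders haven't moved, so I'll hand in.

```bash
python3 -c "
from bench import *
print(finish_job())"
```

```text
the job is handed in; nothing more can be done
None
```

I turned the pulley about 137° anticlockwise by pushing one arm with the closed fingertips. I then straddled the shaft with the fingers open 39 mm and pressed on the hub. It sank at about 5–6 N and came to a firm stop at 24 N. The arm is now clear of the pulley, and the job was handed in at about 11.5 s of the 51 s allowed.

- **Alignment:** the yellow stripe is at about 17° and the key at about 17.2°, and the paint marks line up.
- **Depth:** the pulley dropped 5.0 px in the scene view, where 16 mm predicts 4.99 px. The fingertips reached 155.4 mm, against 155 mm for hub top when home.
- **Bystanders:** by eye, the washer, bolt and spanner are where they started in the last top view, and the tin in the scene view. I didn't measure their positions.

One small disagreement: the wrist camera put the shaft 2–3 mm from where the top view did. I corrected for that before pressing. No check failed.

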